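# Stand the fallen bookend back up against the slide boxes

## Task

The L-shaped wooden bookend has fallen on its back. Push it upright again with the fingertips so that it stands on its foot, then push it along the table until the back of its panel is flat against the end slide box, in line with the row. Only push it, never pick it up off the table, do not shove the row of boxes out of place, and leave the pen cup and the little bottles alone.

Things in the scene. Friction and masses are not known exactly. Their poses are not given: they have to be found in the camera images.
- bookend: Loose L-shaped brown wooden bookend, about 0.35 kg: panel 90 wide x 100 x 12 mm thick, foot 90 wide x 85 x 16 mm thick, at right angles. Origin: middle of the outer heel edge, where the panel's back and the foot's underside meet. Own x: along the heel edge; +y: from heel to panel top; +z: from heel to foot end. Starts lying on the panel's back (z up); standing, y points up.
- foot_end (a point): Middle of the foot's end, 85 mm from the heel, half-way through the 16 mm thickness. Starts 85 mm up, as the foot sticks straight up; 8 mm above the table once the bookend stands. Pushing the foot's top away from the boxes turns the bookend over its heel; past about 45 degrees it falls onto its foot.
- panel_top (a point): Middle of the panel's far edge, 100 mm from the heel, half-way through the 12 mm thickness. At the start the panel lies on the table with this edge towards the row of boxes; once the bookend stands it is the top, with the panel's back facing the boxes and the foot pointing away from them.
- slidebox1: Cream plastic slide box, 100 (own x) x 40 (own y) x 85 mm high, 0.25 kg, loose, standing on the table; the first of the row, next to the fixed drawer block. Origin at the centre of its underside.
- slidebox2: The same kind of slide box, middle of the row.
- slidebox3: The same kind of slide box, the end one of the row, nearest the bookend. Its free face, against which the bookend must stand, is 20 mm from its origin towards its own -y; the row runs along own y. The origin is the centre of its underside, on the table.
- drawers: Fixed plywood drawer block, 130 (own x) x 120 (own y) x 150 mm high, that backs the row of boxes on their +y side. Origin at the centre of its underside. The boxes stand about 1 mm apart and 1 mm from it.
- pencup: Black pen cup with pens, 80 mm across, 130 mm high with pens, loose; bystander standing beside the boxes. Origin at the centre of its underside.
- polish1: Small nail-varnish bottle, 32 mm across, 72 mm high, loose; bystander beside the bookend's path or the boxes. Origin at the centre of its underside.
- polish2: Another such bottle, on the other side. Origin at the centre of its underside.
There are look-alikes about, which are no part of the job. What is shaped like the slidebox2 but green or yellow is not meant.

How it is judged (in metres and radians):
On the way, in this order (a step that is already met when the one before it is completed fails the run):
1. the bookend stands upright on its foot (angle between bookend's own y axis and vertical below 0.1 rad and height (world z) of foot_end below 0.015 m), for 0.2 s.
2. its back is against the end slide box (angle between bookend's own y axis and vertical below 0.1 rad and y of bookend in the frame of slidebox3 between -0.03 and -0.015 m and x of bookend in the frame of slidebox3 between -0.04 and 0.04 m and angle between the z axis of bookend and the y axis of slidebox3, either way round below 0.12 rad), for 0.2 s.
At the end, for the whole second after the job is handed in: The bookend stands on its foot (panel within 0.1 rad of vertical), at rest, its back within 10 mm of the end box's free face and square to it within 0.12 rad, its middle within 40 mm of the box's middle sideways; the boxes stand upright (all of step 2 and height (world z) of foot_end below 0.015 m and angle between each of slidebox1, slidebox2, slidebox3's own z axis and vertical below 0.1 rad and linear speed of bookend below 0.02 m/s and angular speed of bookend below 0.1 rad/s); the robot touches nothing.
It fails at once if the bookend is lifted off the table (heel edge more than 15 mm up) (height (world z) of bookend above 0.015 m).
It fails at once if a slide box is shoved more than 20 mm or knocked over (distance of any of slidebox1, slidebox2, slidebox3 from where it was at the start of the episode above 0.02 m or angle between any of slidebox1, slidebox2, slidebox3's own z axis and vertical above 0.35 rad).
It fails at once if a bottle or the pen cup is displaced by more than 20 mm or knocked over (distance of any of polish1, polish2, pencup from where it was at the start of the episode above 0.02 m or angle between any of polish1, polish2, pencup's own z axis and vertical above 0.35 rad).
It also fails if it takes over 51 s, if anything falls off the work surface, if the arm or the gripper's body presses on something with over 40 N, if the wrist force passes 120 N, or if a joint passes its speed limit or range.

## Robot

A 7-joint arm with a two-finger parallel gripper is mounted at the origin on the work surface. World frame = base frame: x ahead of the robot, y to its left, z up, the work surface at z = 0. Lengths are in mm, angles in degrees, forces in N, time in s.
With the tool pointing down it reaches from about 425 to 950 mm from the base axis. Payload 4.7 kg.
Tool frame: the origin (TCP) lies at the very end of the fingers, on their centre line; the grasp point (between the pads) lies 19 mm behind it; z points along the fingers, y is the line along which they close (so a half turn about z gives the same grasp; the last joint's range is limited). The gripper opens to 87 mm and grips with 3 to 60 N. Pads are 19 mm wide; open, the fingers measure 117 mm over their backs; the gripper's body (75 mm by 190 mm) begins 51 mm behind the grasp point.
Start: joints at [-77.859, 26.849, -2.785, 87.806, 1.381, 65.374, -4.715], TCP at [160.93, 655.556, 195.473] pointing down, gripper open.
Joint ranges: [-148.3, 148.3], [-19.14, 114.17], [-79.39, 73.82], [5.75, 140.21], [-59.74, 239.74], [12.07, 113.84], [-152.46, 152.46]. Speed limits (degrees/s): [147.25, 147.25, 180, 180, 180, 180, 180].

## Interface

Orientations are given as a 3x3 rotation matrix whose columns are the frame's x, y, z axes.
In Python, from station import robot gives the robot as it stands.
- The arm moves only by the tool jog_arm, never from a script. Its argument "motion" is a list of rows, each a list of 7 numbers: the turn, a rotation vector about the tool's x, y, z in degrees, then the shift along the tool's x, y, z in mm, then the finger opening in mm, from 0 to 87. A call has 1 to 8 rows; each row shifts and turns the commanded pose from where the row before left it, along the tool's axes as they then stand; what a row does not reach is not made up. A row lasts 1/8 s, in which the tool goes at most 62.5 mm and 10.7 degrees, less where a joint would pass 70% of its speed; a pose out of reach is approached as far as the arm can. A call is refused whole if a number of a shift passes 62.5 or a number of a turn 10.7, either way. A call with a gripper value outside its range is refused whole. The fingers move at their own pace and stop on an object; the grip force is fixed at half the most. Time passes only in rows, so rows that do not move let the fingers close. It gives the time, the measured TCP pose, the force, the opening and the grip force at its end, in the units of the state.
- robot.get_obs(): the state, without advancing time (a new reading comes with each control period).
- robot.snapshot(name): name is "side" or "top"; returns a dict with "img" (420x560x3 uint8, blue, green, red), "range_z" (420x560 float32, mm along the optical axis (not along the pixel's ray), 0 where there is no reading), "fx", "fy", "cx", "cy" (pixels), "D" ([k1, k2, p1, p2, k3] as OpenCV has them; the pictures are not rectified), "position" and "rotation" of the camera in the world. Camera axes: x right, y down, z forward; pixel columns grow to the right and rows downward; lengths in mm; the calibration is good to about 2 mm. A picture is of the moment at which its call begins.
- robot.finish_job(): hands the job in; it is judged then, once.
The state is a dict: "time_s": time; "joint_positions": joint angles; "qd": joint speeds; "tau": joint torques, N m; "tcp_pos": TCP position; "tcp_rot": TCP orientation; "ft_force": force on the tool from outside, world axes, zero at the start; "moment": the same for the moment, N m; "grip_width": finger opening in mm; "grasp_force": force on a finger pad.
Only numpy, scipy, OpenCV 4.12 (cv2) and the standard library are available. Lean on these libraries where they do the work, as an engineer would, in place of code of your own. Each camera call takes 0.05 s, during which the arm holds its last target. There are 200 camera calls.

## Working session

There is one attempt and no reset: what is moved stays moved. The work goes in short steps, Python scripts to look and compute and a tool call to move; the robot and the scene stay as the last step left them, time stands still between calls to the robot, and variables do not carry over. Pictures are saved under pics/ and viewed, at most 10 in all, crops included, and the job is handed in when it is done.

Besides the shell and the picture viewer there is one more tool, called as name(argument=value, ...) on one line, values as JSON. jog_arm: Moves the arm, as the interface text tells. Its arguments: {"type":"object","properties":{"motion":{"type":"array","items":{"type":"array","items":{"type":"number"}}}},"required":["motion"]}

```bash
mkdir -p pics && cat > h.py <<'E'
import numpy as np, cv2
from station import robot
np.set_printoptions(precision=1,suppress=True)
def snap(n):
    s=robot.snapshot(n); K=np.array([[s["fx"],0,s["cx"]],[0,s["fy"],s["cy"]],[0,0,1.]])
    s["K"]=K; s["D"]=np.array(s["D"],float); s["R"]=np.array(s["rotation"]); s["p"]=np.array(s["position"]); return s
def cloud(s):
    h,w=s["range_z"].shape
    uv=np.stack(np.meshgrid(np.arange(w),np.arange(h)),-1).reshape(-1,1,2).astype(float)
    n=cv2.undistortPoints(uv,s["K"],s["D"]).reshape(-1,2)
    z=s["range_z"].reshape(-1,1)
    P=np.hstack([n*z,z])@s["R"].T+s["p"]
    P[z[:,0]==0]=np.nan
    return P.reshape(h,w,3)
E
python3 - <<'E'
from h import *
for n in ("top","side"):
    s=snap(n); cv2.imwrite(f"pics/{n}0.png",s["img"]); print(n,s["p"],s["R"].tolist())
o=robot.get_obs(); print(o["tcp_pos"],o["tcp_rot"],o["time_s"],o["ft_force"])
E
```

```text
top [ 459.6  214.5 1025.8] [[-0.024934802236469825, -0.9955042331253582, 0.09137602238509093], [-0.9996523770666537, 0.025612746795599654, 0.006253976860637595], [-0.008566251363171138, -0.09118831630794044, -0.9957968217997615]]
side [ 165.9 -404.1  679.6] [[0.8482613935819058, -0.34157029148893087, 0.40470031397399475], [-0.529553381049759, -0.5397584291228185, 0.6543959465107007], [-0.005081808462719976, -0.7694092371183452, -0.6387359400094175]]
[160.8 655.  194.5] [[-1.   0.2 -0. ]
 [ 0.2  1.  -0. ]
 [-0.  -0.  -1. ]] 0.1 [0.1 0.4 0.3]
```

View pics/top0.png

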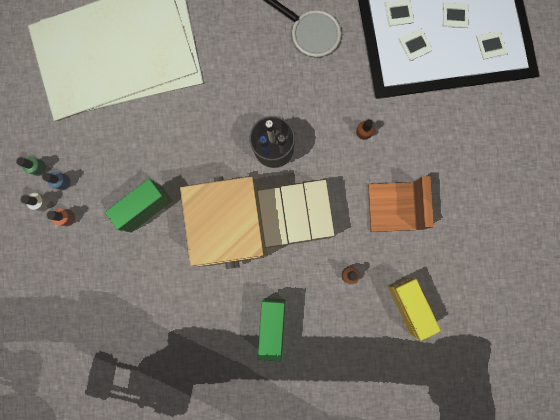

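View pics/side0.png

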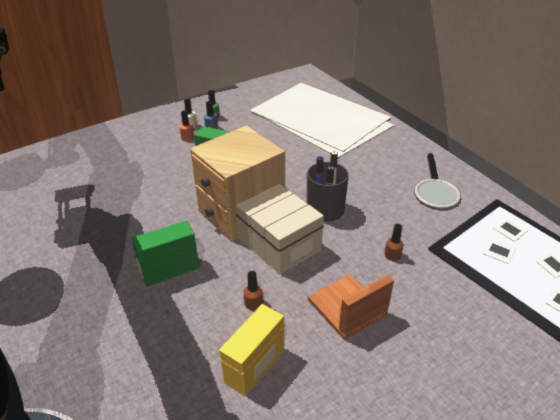

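The top view shows the drawer block at (222,222), with three cream boxes from (270,215) to (318,208). The bookend lies at (400,205) with its foot up at (425,202). The bottles are at (366,129) and (350,275), and the pen cup is at (272,140). The green and yellow boxes at (138,205), (271,328) and (415,310) are look-alikes. The cream boxes against the drawers are the ones meant, and slidebox3 is the cream one at (318,208), nearest the bookend.

```bash
cat > m.py <<'E'
from h import *
def rect(P,m,lo,hi,win=None):
    k=m&(P[...,2]>lo)&(P[...,2]<hi)
    q=P[k][:,:2].astype(np.float32); z=np.median(P[k][:,2])
    r=cv2.minAreaRect(q); return np.array(cv2.boxPoints(r)),np.array(r[0]),r[1],r[2],z,len(q)
def win(P,u0,u1,v0,v1):
    m=np.zeros(P.shape[:2],bool); m[v0:v1,u0:u1]=1; return m
E
python3 - <<'E'
from m import *
s=snap("top"); P=cloud(s); hsv=cv2.cvtColor(s["img"],cv2.COLOR_BGR2HSV)
print("table z",np.nanmedian(P[150:180,460:500,2]))
for nm,w,lo,hi in [("boxes top",(255,345,175,250),75,95),("foot",(360,440,170,240),70,100),("panel",(360,440,170,240),6,20),("pol1",(355,380,115,142),30,90),("pol2",(338,362,258,290),30,90),("cup",(245,300,110,170),50,140),("yellow",(385,445,270,345),60,95),("drawers",(175,270,170,270),140,160)]:
    b,c,wh,a,z,n=rect(P,win(P,*w),lo,hi); print(nm,"c",c,"wh",np.array(wh),"ang %.1f z %.1f n %d"%(a,z,n)); print(b.round(0).tolist())
# enlarged crop
c=s["img"][120:290,255:445]; cv2.imwrite("pics/crop1.png",cv2.resize(c,None,fx=3.5,fy=3.5,interpolation=cv2.INTER_CUBIC)[:600,:800])
E
```

```text
table z 0.14274986257100863
boxes top c [546.6 211.2] wh [111.9 123.4] ang 6.9 z 85.0 n 3997
[[484.0, 266.0], [498.0, 143.0], [610.0, 157.0], [595.0, 279.0]]
foot c [556.5 -20.4] wh [90.2 17.9] ang 0.7 z 84.7 n 572
[[511.0, -12.0], [511.0, -30.0], [602.0, -29.0], [601.0, -11.0]]
panel c [563.5   5.8] wh [112.2 139.5] ang 6.8 z 12.1 n 2184
[[500.0, 68.0], [516.0, -70.0], [627.0, -57.0], [611.0, 82.0]]
pol1 c [700.9  75. ] wh [29.3 27.7] ang 63.6 z 38.0 n 209
[[682.0, 68.0], [707.0, 56.0], [720.0, 82.0], [695.0, 94.0]]
pol2 c [430.5 111.9] wh [29.2 29. ] ang 88.2 z 35.4 n 206
[[416.0, 98.0], [444.0, 97.0], [445.0, 126.0], [416.0, 127.0]]
cup c [674.2 247.9] wh [77.3 79.1] ang 88.7 z 87.6 n 942
[[634.0, 210.0], [713.0, 208.0], [715.0, 286.0], [635.0, 287.0]]
yellow c [369.6   3.9] wh [101.4  41.8] ang 24.4 z 84.7 n 1516
[[315.0, 2.0], [332.0, -36.0], [424.0, 6.0], [407.0, 44.0]]
drawers c [527.  331.5] wh [134.3 120.8] ang 6.9 z 150.0 n 6010
[[453.0, 383.0], [468.0, 263.0], [601.0, 280.0], [586.0, 400.0]]
```

View pics/crop1.png

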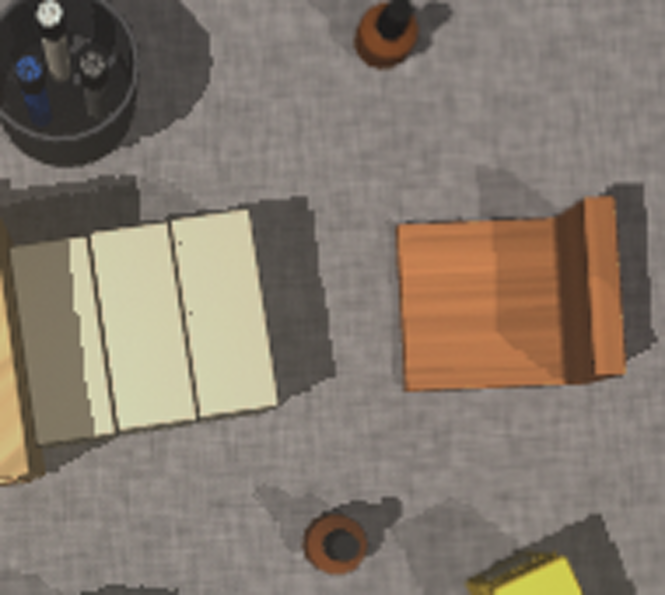

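The crop confirms that slidebox3 is the cream box at crop (225,310), beside the brown bookend at (510,300). Next I'll refine these two poses and work out the transfer move.

```bash
cat >> m.py <<'E'
def bookend(s,P,w=(340,470,150,260)):
    hsv=cv2.cvtColor(s["img"],cv2.COLOR_BGR2HSV)
    m=(hsv[...,0]>3)&(hsv[...,0]<18)&(hsv[...,1]>120)&win(P,*w)
    return m
def show(nm,r): print(nm,"c",r[1],"wh",np.array(r[2]),"ang %.1f z %.1f n %d"%(r[3],r[4],r[5]),r[0].round(0).tolist())
E
python3 - <<'E'
from m import *
s=snap("top"); P=cloud(s); m=bookend(s,P)
show("panel",rect(P,m,6,18)); show("foot",rect(P,m,78,92))
# row frame: project box-top points
w=win(P,255,345,175,250)&(P[...,2]>75)&(P[...,2]<95)
th=np.radians(6.9); ex=np.array([np.cos(th),np.sin(th)]); ey=np.array([-ex[1],ex[0]])
q=P[w][:,:2]; a=q@ex; b=q@ey; print("row b range",b.min(),b.max())
k=b<b.min()+38; print("box3 a",a[k].min(),a[k].max())
ac=(np.percentile(a[k],.5)+np.percentile(a[k],99.5))/2
f=ac*ex+np.percentile(b,.3)*ey; print("free face centre",f, "edge fit:")
# edge yaw
e=[]
for lo in np.arange(ac-45,ac+45,6):
    kk=(a>lo)&(a<lo+6); e.append([lo+3,b[kk].min()])
e=np.array(e); print(np.degrees(np.polyfit(e[:,0],e[:,1],1)[0]),e[:,1])
o=robot.get_obs(); R=np.array(o["tcp_rot"]);p=np.array(o["tcp_pos"]); print(np.degrees(np.arctan2(R[1],R[0])),p)
d=np.array([556,25,195])-p; print("tool shift",R.T@d)
E
```

```text
panel c [555.5  25.4] wh [89.6 91.4] ang 1.0 z 12.1 n 2126 [[510.0, 70.0], [511.0, -21.0], [601.0, -20.0], [599.0, 72.0]]
foot c [556.3 -19.8] wh [89.7 16.9] ang 1.6 z 85.1 n 491 [[511.0, -13.0], [512.0, -29.0], [601.0, -27.0], [601.0, -10.0]]
row b range 82.1579655845166 205.67112837701754
box3 a 514.3885718641518 614.4746579221797
free face centre [550.2 150. ] edge fit:
-0.33210686290243024 [83.7 82.5 83.5 82.9 83.3 82.5 83.2 82.6 83.1 82.3 83.2 82.5 83.2 82.5
 82.9]
[ 166.2   76.2 -103.1] [160.8 655.2 194.8]
tool shift [-534.  -517.8    0.4]
```

jog_arm(motion=[[0, 0, 0, -38, -37, 0, 50], [0, 0, 0, -38, -37, 0, 50], [0, 0, 0, -38, -37, 0, 50], [0, 0, 0, -38, -37, 0, 50], [0, 0, 0, -38, -37, 0, 50], [0, 0, 0, -38, -37, 0, 50], [0, 0, 0, -38, -37, 0, 50], [0, 0, 0, -38, -37, 0, 50]])

```text
time_s: 1.2
tcp_pos: [386.3, 294.0, 195.6]
tcp_rot: [[-0.971, 0.238, 0.0], [0.238, 0.971, 0.0], [-0.0, 0.0, -1.0]]
ft_force: [-0.2, 1.3, 0.7]
grip_width: 50.3
grasp_force: 0.0
```

jog_arm(motion=[[0, 0, 0, -38, -37, 0, 50], [0, 0, 0, -38, -37, 0, 50], [0, 0, 0, -38, -37, 0, 50], [0, 0, 0, -38, -37, 0, 50], [0, 0, 0, -38, -37, 0, 50], [0, 0, 0, -38, -37, 0, 50], [0, 0, 0, 0, 0, 0, 50], [0, 0, 0, 0, 0, 0, 50]])

```text
time_s: 2.2
tcp_pos: [553.6, 26.3, 195.1]
tcp_rot: [[-0.971, 0.238, -0.001], [0.238, 0.971, 0.001], [0.001, 0.0, -1.0]]
ft_force: [-0.7, 0.4, -0.1]
grip_width: 50.3
grasp_force: 0.0
```

jog_arm(motion=[[0, 0, 10, 0, 0, 0, 50], [0, 0, 10, 0, 0, 0, 50], [0, 0, 10, 0, 0, 0, 50], [0, 0, 10, 0, 0, 0, 50], [0, 0, 10, 0, 0, 0, 50], [0, 0, 10, 0, 0, 0, 50], [0, 0, 10, 0, 0, 0, 50], [0, 0, 5, 0, 0, 0, 50]])

```text
time_s: 3.2
tcp_pos: [553.2, 28.0, 195.3]
tcp_rot: [[-0.021, 1.0, -0.001], [1.0, 0.021, 0.001], [0.001, -0.001, -1.0]]
ft_force: [-0.9, 0.9, 0.5]
grip_width: 50.1
grasp_force: 0.0
```

jog_arm(motion=[[0, 0, 0, 0, 0, 0, 50], [0, 0, 0, 0, 0, 0, 50]])

```text
time_s: 3.45
tcp_pos: [553.7, 26.8, 195.4]
tcp_rot: [[-0.024, 1.0, -0.0], [1.0, 0.024, 0.001], [0.001, -0.0, -1.0]]
ft_force: [-0.2, -0.1, 0.3]
grip_width: 50.2
grasp_force: 0.0
```

jog_arm(motion=[[0, 0, 0, 0, 1, 44, 50], [0, 0, 0, 0, 1, 44, 50], [0, 0, 0, 0, 1, 45, 50], [0, 0, 0, -10, 0, 0, 50], [0, 0, 0, -10, 0, 0, 50], [0, 0, 0, -6, 0, 0, 50], [0, 0, 0, -4, 0, 0, 50], [0, 0, 0, -4, 0, 0, 50]])

```text
time_s: 4.45
tcp_pos: [558.2, -8.3, 63.2]
tcp_rot: [[-0.021, 1.0, 0.001], [1.0, 0.021, 0.001], [0.001, 0.001, -1.0]]
ft_force: [0.2, 0.0, 0.0]
grip_width: 50.0
grasp_force: 0.0
```

jog_arm(motion=[[0, 0, 0, -4, 0, 0, 50], [0, 0, 0, -4, 0, 0, 50], [0, 0, 0, -4, 0, 0, 50], [0, 0, 0, -4, 0, 0, 50], [0, 0, 0, -4, 0, 0, 50]])

```text
time_s: 5.08
tcp_pos: [558.2, -28.5, 62.4]
tcp_rot: [[-0.021, 1.0, -0.0], [1.0, 0.021, 0.0], [0.0, -0.0, -1.0]]
ft_force: [0.5, 0.7, -0.2]
grip_width: 50.0
grasp_force: 0.0
```

```bash
python3 - <<'E'
from h import *
s=snap("side"); cv2.imwrite("pics/s1.png",cv2.resize(s["img"][180:380,180:460],None,fx=2.5,fy=2.5))
E
```

```text
(no output)
```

View pics/s1.png

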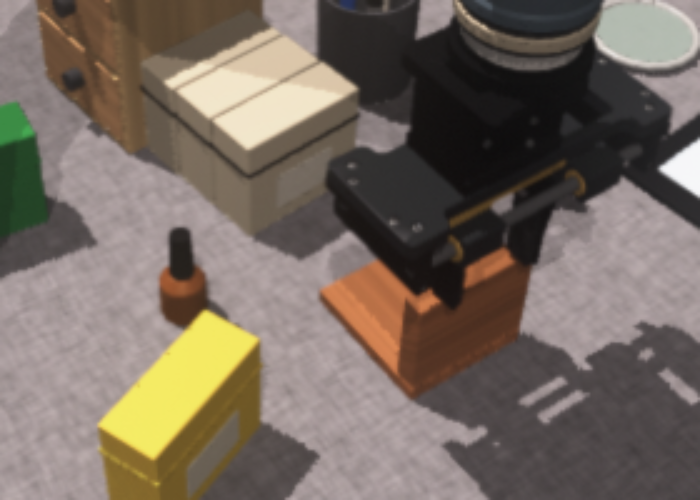

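The near finger, at crop (450,290), seems to overlap the foot. The bookend has hardly changed, so I'll check the depth.

```bash
python3 - <<'E'
from m import *
for n,w in (("side",(280,420,250,350)),("top",(340,480,150,260))):
    s=snap(n); P=cloud(s); m=bookend(s,P,w); Q=P[m]; print(n,len(Q))
    for z in range(0,110,10):
        k=Q[(Q[:,2]>=z)&(Q[:,2]<z+10)]
        if len(k)>5: print(z,len(k),"x",np.percentile(k[:,0],[1,50,99]),"y",np.percentile(k[:,1],[1,25,50,75,99]))
    if n=="top": cv2.imwrite("pics/t1.png",cv2.resize(s["img"][130:280,330:500],None,fx=3.5,fy=3.5))
    d=P[win(P,*w)&(cv2.cvtColor(s["img"],cv2.COLOR_BGR2HSV)[...,2]<45)&(P[...,2]<75)&(P[...,2]>50)]; print("dark",len(d),np.percentile(d,[5,50,95],axis=0) if len(d) else "")
E
```

```text
side 2838
0 169 x [509.5 520.  596.8] y [-29.9 -28.4 -27.1   9.8  64.9]
10 998 x [509.7 529.4 592.8] y [-29.8   8.3  33.3  50.9  69.7]
20 178 x [510.5 546.6 595.4] y [-30.9 -29.2 -28.6 -27.8 -16.1]
30 189 x [510.5 544.7 597. ] y [-30.7 -29.3 -28.4 -27.5 -16.5]
40 199 x [510.6 546.  597.2] y [-30.5 -29.3 -28.5 -27.4 -14.6]
50 195 x [510.7 544.8 597. ] y [-30.3 -29.2 -28.3 -27.5 -16.3]
60 199 x [510.7 545.1 596.8] y [-30.1 -29.  -28.3 -27.4 -14.8]
70 176 x [510.9 548.5 594. ] y [-30.7 -29.2 -28.5 -27.7 -16.6]
80 332 x [510.6 556.1 586.4] y [-29.9 -27.8 -24.3 -20.2 -14.6]
90 6 x [529.6 558.4 583.6] y [-40.5 -39.  -33.  -25.4 -21.4]
dark 0 
top 2671
0 294 x [512.5 558.5 597.9] y [-11.7   5.7  31.6  51.8  70.9]
10 1843 x [511.6 554.9 599. ] y [-12.5   7.6  28.6  49.7  70.2]
20 64 x [511.3 547.4 597. ] y [-17.  -12.8 -12.4 -11.8 -10.9]
30 58 x [513.4 556.5 597.7] y [-13.4 -12.6 -12.3 -11.8 -11. ]
40 60 x [511.6 554.8 597.3] y [-15.4 -12.8 -12.4 -11.9 -11. ]
50 70 x [512.4 553.7 596. ] y [-13.9 -12.8 -12.4 -11.9 -10.9]
60 58 x [513.4 558.1 597.6] y [-13.6 -12.8 -12.4 -11.9 -11.1]
70 61 x [516.7 559.9 597.6] y [-13.6 -12.7 -12.4 -12.1 -10.9]
80 140 x [537.4 567.1 599. ] y [-27.8 -16.2 -14.3 -12.9 -11.3]
dark 0
```

View pics/t1.png

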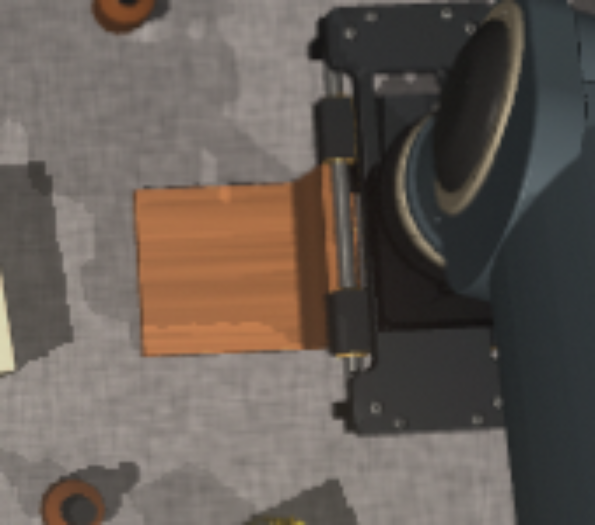

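The bookend has not moved and the foot is still at y −29 to −12. The fingers should already overlap it, so I'll measure where the fingertips really are.

```bash
python3 - <<'E'
from m import *
o=robot.get_obs(); print(o["tcp_pos"],o["grip_width"],o["ft_force"],o["joint_positions"])
s=snap("side"); P=cloud(s); g=s["img"].max(2)<60
for (x0,x1) in ((345,372),(383,405)):
    m=g&win(P,x0,x1,255,308)
    vs=np.where(m)[0]
    for v in range(260,306,5):
        us=np.where(m[v])[0]
        if len(us): q=P[v,us]; print(v,us.min(),us.max(),np.nanmedian(q,axis=0),np.nanmin(q[:,2]))
E
```

```text
[558.1 -28.6  62.4] 49.98771360334367 [ 0.4 -0.4 -0.3] [-23.6  27.1  29.1 112.4 -18.3  45.   17. ]
260 345 371 [499.6 -50.4 201.9] 197.5225861798329
265 345 371 [491.2 -54.1 202.2] 184.9392663450888
270 349 371 [489.6 -59.1 201.4] 181.61849533831133
275 345 371 [484.7 -65.4 199.2] 181.18957693498845
280 345 371 [493.1 -66.5 177.7] 173.71353200137628
285 345 367 [502.2 -64.9 169. ] 118.15596970754382
290 345 365 [524.  -38.5 118.2] 100.89662214705413
295 345 364 [524.8 -38.6 106.5] 92.66724142746591
300 357 364 [526.5 -38.2  94.8] 84.68692431140641
260 386 404 [565.5 -57.7 175.7] 1.5723214812521746
265 383 400 [567.4 -48.2 154.5] 130.66009101784107
270 383 398 [584.7 -34.7 121.8] 109.05140209688125
275 383 396 [584.7 -32.6 111. ] 98.40509180532808
280 384 395 [584.  -34.2 100.6] 93.58860625901093
285 388 393 [588.1 -36.   91. ] 75.41664999548527
```

Depth puts the fingertips at about z≈88, although the reported TCP is z=62. The fingers end roughly 25 mm above the reported point, so they passed over the foot. I'll back off, go lower and check again.

jog_arm(motion=[[0, 0, 0, 22, -1, -4, 50], [0, 0, 0, 22, -1, 0, 50], [0, 0, 0, 0, 0, 15, 50], [0, 0, 0, 0, 0, 10, 50], [0, 0, 0, 0, 0, 0, 50]])

```text
time_s: 5.9
tcp_pos: [554.2, 14.2, 40.1]
tcp_rot: [[-0.019, 1.0, -0.003], [1.0, 0.019, -0.001], [-0.001, -0.003, -1.0]]
ft_force: [0.1, 0.9, 0.9]
grip_width: 49.6
grasp_force: 0.0
```

```bash
python3 - <<'E'
from m import *
s=snap("side"); P=cloud(s); g=s["img"].max(2)<60
cv2.imwrite("pics/s2.png",cv2.resize(s["img"][180:380,200:440],None,fx=3,fy=3))
o=robot.get_obs(); t=np.array(o["tcp_pos"]); print(t)
print("body?",[ (n,np.nanmin(P[...,2][g&win(P,310,420,150,330)&(abs(P[...,0]-x)<6)&(abs(P[...,1]-t[1])<14)])) for n,x in (("near",525),("far",592))])
for x in (520,525,530,585,590,595):
    k=g&win(P,310,420,150,330)&(abs(P[...,0]-x)<3)&(abs(P[...,1]-t[1])<14)
    if k.any(): print(x,np.sort(P[...,2][k])[:6])
E
```

```text
[554.7  14.4  40.7]
body? [('near', np.float64(71.79859863473212)), ('far', np.float64(66.20199843228193))]
520 [71.8 72.4 72.4 72.5 72.7 72.7]
525 [72.1 73.  73.6 74.1 74.4 75.7]
530 [72.1 73.6 78.5 79.2 82.  86.5]
585 [66.2 71.2 71.8 71.9 72.8 73.5]
590 [66.2 75.4 78.8 88.1 88.9 93.2]
595 [160.5 161.8 162.6 162.9]
```

View pics/s2.png

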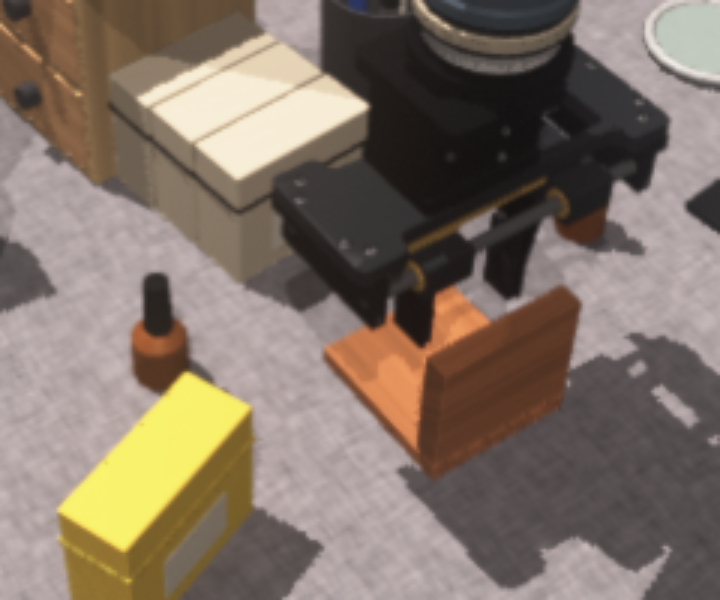

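The far fingertip shows at crop (512,295), above the panel. The tips are at z≈67 with the TCP at 40.7, an offset of about +26. Before pushing I'll check the height of the gripper body's underside.

```bash
python3 - <<'E'
from m import *
s=snap("side"); P=cloud(s); g=s["img"].max(2)<70
for u in range(292,330,4):
    k=[v for v in range(235,300) if g[v,u] and P[v,u,2]>60]
    if k: v=max(k); print(u,v,P[v,u],P[v-2,u])
E
```

```text
292 249 [462.4  46.4 163.1] [459.5  41.9 172. ]
296 260 [468.4  44.6 139.6] [467.6  43.5 145. ]
300 264 [467.2  32.4 142.5] [467.9  33.6 145.1]
304 269 [467.4  22.5 140.8] [467.7  23.1 144.2]
308 273 [468.5  14.  139.5] [468.8  14.6 142.9]
312 276 [468.6   4.4 142. ] [468.4   4.3 146.2]
316 280 [469.2  -4.5 141.6] [468.2  -5.5 147.1]
320 284 [468.5 -15.  143.6] [468.7 -14.4 146.8]
324 288 [469.8 -22.7 141.9] [469.5 -22.8 146.1]
328 284 [475.1 -24.1 148.1] [476.1 -22.4 149.9]
```

The body's underside is at z≈140, 72 mm above the tips, so the whole tool sits about 27 mm higher than reported. I'll push the foot now with the tips at z≈62.

jog_arm(motion=[[0, 0, 0, -6, 0, 4, 50], [0, 0, 0, -6, 0, 0, 50], [0, 0, 0, -5, 0, 0, 50], [0, 0, 0, -5, 0, 0, 50], [0, 0, 0, -5, 0, 0, 50], [0, 0, 0, -5, 0, 0, 50], [0, 0, 0, -5, 0, 0, 50], [0, 0, 0, -4, 0, 0, 50]])

```text
time_s: 7.0
tcp_pos: [556.2, -25.9, 37.4]
tcp_rot: [[-0.021, 1.0, 0.0], [1.0, 0.021, -0.0], [-0.0, 0.0, -1.0]]
ft_force: [-0.2, 0.5, 0.1]
grip_width: 50.1
grasp_force: 0.3
```

```bash
cat > z.py <<'E'
from m import *
import sys
o=robot.get_obs(); print(o["tcp_pos"],o["ft_force"],o["time_s"])
s=snap("side"); P=cloud(s); m=bookend(s,P,(270,440,240,380)); Q=P[m]
for z in range(0,110,10):
    k=Q[(Q[:,2]>=z)&(Q[:,2]<z+10)]
    if len(k)>15: print(z,len(k),"x",np.percentile(k[:,0],[1,50,99]),"y",np.percentile(k[:,1],[1,25,50,75,99]))
E
python3 z.py
```

```text
[556.2 -25.9  37.4] [-0.2  0.5  0.1] 7.0
10 120 x [510.4 513.1 590.1] y [-35.7 -32.7 -18.  -12.1   8.2]
20 552 x [510.1 530.3 597.7] y [-39.4  -6.6  -1.3   4.   22.8]
30 256 x [509.4 516.9 584.7] y [-43.5 -28.   20.9  30.1  45.9]
40 173 x [509.  515.4 584.9] y [-47.7 -44.4  37.7  48.8  58.6]
50 80 x [511.  520.  585.6] y [-52.  -50.  -48.3 -42.3 -14.2]
60 92 x [511.  523.  585.5] y [-56.  -53.8 -52.1 -46.2 -21.1]
70 148 x [511.2 532.3 596.2] y [-59.5 -57.8 -56.2 -51.8 -35.4]
80 509 x [512.  552.8 598. ] y [-59.2 -54.5 -51.  -47.5 -43.1]
```

It is tipping well, at about 24°, and the heel is staying put.

jog_arm(motion=[[0, 0, 0, -5, 0, 0, 50], [0, 0, 0, -5, 0, 0, 50], [0, 0, 0, -5, 0, 0, 50], [0, 0, 0, -5, 0, 0, 50], [0, 0, 0, -5, 0, 0, 50], [0, 0, 0, -5, 0, 0, 50], [0, 0, 0, -5, 0, 0, 50], [0, 0, 0, -4, 0, 0, 50]])

```text
time_s: 8.05
tcp_pos: [556.9, -64.7, 37.4]
tcp_rot: [[-0.021, 1.0, -0.0], [1.0, 0.021, 0.0], [0.0, -0.0, -1.0]]
ft_force: [0.9, -0.5, -0.3]
grip_width: 50.0
grasp_force: 0.0
```

```bash
python3 z.py
```

```text
[556.9 -64.7  37.4] [ 0.9 -0.5 -0.3] 8.05
0 143 x [510.7 513.4 596.9] y [-114.2 -113.3 -104.8  -74.3  -33.8]
10 2417 x [511.4 551.7 599.3] y [-114.   -98.2  -79.3  -60.3  -39.4]
20 112 x [510.9 534.  598.1] y [-100.3  -41.   -40.4  -39.7  -32.1]
30 42 x [510.6 514.6 526.4] y [-42.1 -41.4 -41.  -38.7 -32. ]
40 41 x [510.5 512.4 521.2] y [-42.8 -41.5 -40.6 -36.8 -32.6]
50 27 x [510.9 512.  515.9] y [-42.6 -41.3 -38.9 -36.3 -32.6]
70 25 x [585.7 593.2 599.7] y [-40.6 -39.9 -39.7 -39.3 -39.2]
```

It now stands upright with the heel at y≈−30, the panel front at −41 and the foot end at −114. Next I'll go behind the foot end, square up to the row and lower the tips to z≈10.

jog_arm(motion=[[0, 0, 0, -25, 0, 0, 50], [0, 0, 0, -25, 0, 0, 50], [0, 0, 0, -28, 0, 0, 50], [0, 0, -5.6, 0, 0, 0, 50], [0, 0, 0, 0, 0, 20, 50], [0, 0, 0, 0, 0, 20, 50], [0, 0, 0, 0, 0, 10, 50], [0, 0, 0, 0, 0, 0, 50]])

```text
time_s: 9.1
tcp_pos: [557.9, -142.1, -13.6]
tcp_rot: [[-0.119, 0.993, -0.002], [0.993, 0.119, 0.0], [0.0, -0.002, -1.0]]
ft_force: [0.0, -0.7, 0.3]
grip_width: 49.9
grasp_force: 0.0
```

```bash
python3 - <<'E'
from m import *
o=robot.get_obs(); print(o["tcp_pos"],o["ft_force"])
s=snap("side"); P=cloud(s); cv2.imwrite("pics/s3.png",cv2.resize(s["img"][180:400,220:480],None,fx=2.7,fy=2.7))
g=s["img"].max(2)<60; t=o["tcp_pos"]
k=g&(abs(P[...,0]-t[0])<48)&(abs(P[...,1]-t[1])<13); q=P[k]; q=q[q[:,2]>5]; print(q[np.argsort(q[:,2])[:15]])
E
python3 z.py
```

```text
[ 557.9 -142.1  -13.6] [ 0.  -0.7  0.3]
[[ 592.  -147.5   15.8]
 [ 590.5 -149.4   21.9]
 [ 590.6 -148.8   23.6]
 [ 593.  -148.4   23.7]
 [ 587.4 -149.7   24.8]
 [ 585.3 -136.4   25.9]
 [ 583.1 -140.    29.5]
 [ 583.5 -137.1   30.7]
 [ 582.9 -139.6   31.6]
 [ 583.8 -140.6   32.2]
 [ 583.5 -138.7   32.7]
 [ 584.6 -139.6   32.8]
 [ 584.5 -137.5   32.9]
 [ 584.1 -139.4   35.5]
 [ 584.5 -140.8   36.8]]
[ 558.5 -142.3  -12.9] [ 0.1 -0.2  0.5] 9.15
0 69 x [510.5 687.3 706.5] y [-71.9 -40.8  60.8  65.7  81. ]
10 695 x [511.  556.2 700.5] y [-64.  -54.  -48.4 -42.5  74.5]
20 234 x [511.4 567.2 702.7] y [-46.7 -40.5 -39.9  59.1  80.8]
30 278 x [511.3 580.4 711.2] y [-42.3 -40.5 -39.4  66.2  84.6]
40 173 x [511.  548.1 622.4] y [-42.8 -41.2 -40.3 -39.7  -3.5]
50 178 x [511.5 547.3 590.2] y [-42.3 -41.1 -40.4 -39.6 -33.1]
60 180 x [510.6 546.3 593.8] y [-42.3 -41.1 -40.4 -39.7 -32.5]
70 195 x [511.1 547.2 597. ] y [-42.4 -41.  -40.3 -39.5 -33.3]
80 200 x [511.1 549.8 597.8] y [-42.1 -41.  -40.3 -39.5 -34. ]
90 258 x [504.9 549.4 598.4] y [-182.9  -40.9  -40.   -39.   -29.5]
100 312 x [504.9 549.8 598.3] y [-182.5  -38.8  -35.7  -33.   -29.7]
```

View pics/s3.png

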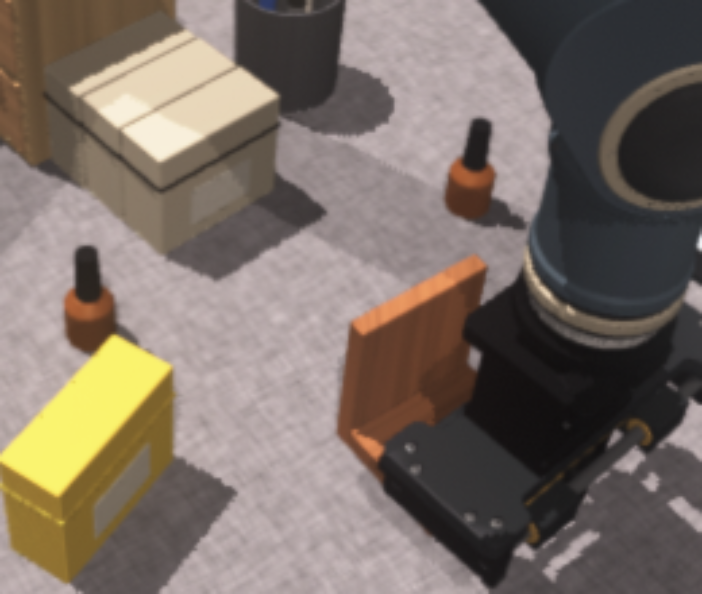

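The bookend stands upright on its foot, with the panel at crop (410,345) and the gripper behind the foot end. I'll lower 5 mm and push.

jog_arm(motion=[[0, 0, 0, 0, 0, 5, 50], [0, 0, 0, 6, 1, 0, 50], [0, 0, 0, 6, 1, 0, 50], [0, 0, 0, 6, 1, 0, 50], [0, 0, 0, 6, 1, 0, 50], [0, 0, 0, 8, 1, 0, 50], [0, 0, 0, 8, 1, 0, 50], [0, 0, 0, 8, 1, 0, 50]])

```text
time_s: 10.2
tcp_pos: [559.8, -93.8, -17.4]
tcp_rot: [[-0.118, 0.993, 0.0], [0.993, 0.118, -0.0], [-0.0, 0.0, -1.0]]
ft_force: [-0.5, -2.8, 0.5]
grip_width: 49.6
grasp_force: 1.6
```

```bash
cat > b.py <<'E'
from m import *
o=robot.get_obs(); print("tcp",o["tcp_pos"],o["ft_force"],o["time_s"])
s=snap("top"); P=cloud(s); m=bookend(s,P,(300,480,160,250))
for nm,lo,hi in (("top edge",93,108),("foot",8,24)):
    try: show(nm,rect(P,m,lo,hi))
    except Exception as e: print(nm,"none")
s=snap("side"); P=cloud(s); m=bookend(s,P,(230,460,190,380))&(P[...,0]<630)&(P[...,1]>o["tcp_pos"][1]+5)&(P[...,0]>490)
try: show("side top edge",rect(P,m,97,108)); show("side foot",rect(P,m,10,20))
except Exception as e: print(e)
k=m&(P[...,2]>25)&(P[...,2]<90); q=P[k]
A=np.c_[q,np.ones(len(q))]; c=q.mean(0); u,sv,vt=np.linalg.svd(q-c); n=vt[2]; print("plane n",n.round(3),"c",c)
w=(cv2.cvtColor(s["img"],cv2.COLOR_BGR2HSV)[...,1]<80)
E
python3 b.py
```

```text
tcp [559.8 -93.8 -17.4] [-0.5 -2.8  0.5] 10.2
top edge c [549.2  -3.5] wh [88.9 13.6] ang 6.4 z 99.8 n 405 [[504.0, -2.0], [506.0, -15.0], [594.0, -5.0], [593.0, 8.0]]
foot c [553.8 -39.7] wh [89.4 86.9] ang 6.8 z 16.2 n 1318 [[504.0, -2.0], [515.0, -88.0], [603.0, -78.0], [593.0, 9.0]]
side top edge c [548.5  -3.1] wh [90.1 11.8] ang 7.7 z 100.7 n 349 [[503.0, -3.0], [505.0, -15.0], [594.0, -3.0], [592.0, 9.0]]
side foot c [541.6  -4.6] wh [78.7 20.6] ang 15.2 z 16.1 n 62 [[501.0, -5.0], [506.0, -25.0], [582.0, -4.0], [577.0, 16.0]]
plane n [ 0.1 -1.  -0. ] c [536.8  -9.1  58.7]
```

Yaw is about 6.6° and the bookend is upright and square to the row, with about 146 mm left to go.

jog_arm(motion=[[0, 0, 0, 10, 1.3, 0, 50], [0, 0, 0, 10, 1.3, 0, 50], [0, 0, 0, 10, 1.3, 0, 50], [0, 0, 0, 10, 1.3, 0, 50], [0, 0, 0, 10, 1.3, 0, 50], [0, 0, 0, 10, 1.3, 0, 50], [0, 0, 0, 10, 1.3, 0, 50], [0, 0, 0, 10, 1.3, 0, 50]])

```text
time_s: 11.3
tcp_pos: [560.6, -12.5, -17.6]
tcp_rot: [[-0.118, 0.993, -0.0], [0.993, 0.118, 0.0], [0.0, -0.0, -1.0]]
ft_force: [0.6, -3.6, 2.0]
grip_width: 50.1
grasp_force: 1.8
```

jog_arm(motion=[[0, 0, 0, 10, 1.3, 0, 50], [0, 0, 0, 10, 1.3, 0, 50], [0, 0, 0, 10, 1.3, 0, 50], [0, 0, 0, 10, 1.3, 0, 50], [0, 0, 0, 8, 1, 0, 50], [0, 0, 0, 4, 0, 0, 50], [0, 0, 0, 2, 0, 0, 50]])

```text
time_s: 12.18
tcp_pos: [560.6, 41.5, -17.6]
tcp_rot: [[-0.119, 0.993, 0.0], [0.993, 0.119, 0.0], [0.0, 0.0, -1.0]]
ft_force: [0.3, -3.7, 0.3]
grip_width: 50.0
grasp_force: 1.7
```

```bash
python3 b.py
```

```text
tcp [560.6  41.5 -17.6] [ 0.3 -3.7  0.3] 12.175
top edge c [550.2 131.2] wh [89.6 12.2] ang 7.0 z 100.0 n 369 [[505.0, 132.0], [506.0, 120.0], [595.0, 131.0], [594.0, 143.0]]
foot c [554.1  88.2] wh [57.2 93.6] ang 89.4 z 16.3 n 755 [[507.0, 60.0], [601.0, 59.0], [601.0, 116.0], [508.0, 117.0]]
side top edge c [529.7 128.4] wh [51.7 13.8] ang 6.4 z 100.6 n 179 [[503.0, 132.0], [505.0, 119.0], [556.0, 124.0], [555.0, 138.0]]
side foot c [550.9  97.9] wh [90.1 79.1] ang 10.6 z 16.5 n 42 [[499.0, 128.0], [514.0, 51.0], [602.0, 67.0], [588.0, 145.0]]
plane n [ 0.1 -1.  -0. ] c [530.9 124.3  71.5]
```

jog_arm(motion=[[0, 0, 0, 2, 0, 0, 50], [0, 0, 0, 2, 0, 0, 50], [0, 0, 0, 2, 0, 0, 50], [0, 0, 0, 2, 0, 0, 50], [0, 0, 0, 2, 0, 0, 50], [0, 0, 0, 1, 0, 0, 50], [0, 0, 0, 1, 0, 0, 50]])

```text
time_s: 13.15
tcp_pos: [559.0, 53.2, -17.6]
tcp_rot: [[-0.118, 0.993, -0.0], [0.993, 0.118, 0.0], [0.0, 0.0, -1.0]]
ft_force: [0.4, -3.1, 1.1]
grip_width: 50.2
grasp_force: 1.9
```

jog_arm(motion=[[0, 0, 0, 0.5, 0, 0, 50], [0, 0, 0, 0.5, 0, 0, 50]])

```text
time_s: 13.4
tcp_pos: [558.9, 53.8, -17.6]
tcp_rot: [[-0.118, 0.993, 0.0], [0.993, 0.118, -0.0], [-0.0, 0.0, -1.0]]
ft_force: [1.5, -4.3, 2.4]
grip_width: 49.7
grasp_force: 2.2
```

```bash
cat >> b.py <<'E'
s=snap("top"); P=cloud(s); w=win(P,255,350,175,250)&(P[...,2]>75)&(P[...,2]<92)
th=np.radians(6.8); ex=np.array([np.cos(th),np.sin(th)]); ey=np.array([-ex[1],ex[0]])
q=P[w&~bookend(s,P,(300,480,160,250))][:,:2]; b=q@ey; print("boxes b range",np.percentile(b,[.3,99.7]))
k=bookend(s,P,(300,480,160,250))&(P[...,2]>95)&(P[...,2]<106); q=P[k][:,:2]@np.c_[ex,ey]; print("panel top a,b",np.percentile(q,[1,99],axis=0))
cv2.imwrite("pics/t_end.png",cv2.resize(s["img"][120:290,240:440],None,fx=3,fy=3))
E
python3 b.py
```

```text
tcp [558.9  53.8 -17.6] [ 1.5 -4.3  2.4] 13.4
top edge c [545.8 128.9] wh [60.9 86.6] ang 81.8 z 100.1 n 371 [[499.0, 105.0], [584.0, 93.0], [593.0, 153.0], [507.0, 165.0]]
foot c [551.5 100.8] wh [55.4 96.2] ang 84.2 z 16.1 n 687 [[501.0, 78.0], [597.0, 68.0], [602.0, 124.0], [506.0, 133.0]]
side top edge c [527.1 140.5] wh [51.1 13.3] ang 8.2 z 100.6 n 162 [[501.0, 143.0], [503.0, 130.0], [553.0, 137.0], [551.0, 151.0]]
side foot c [538.1  86.7] wh [ 65.  108.1] ang 64.4 z 15.6 n 47 [[475.0, 81.0], [573.0, 34.0], [601.0, 93.0], [503.0, 139.0]]
plane n [-0.  1. -0.] c [529.  136.   72.9]
boxes b range [ 83.4 206.5]
panel top a,b [[518.   71.6]
 [605.3  83.4]]
```

jog_arm(motion=[[0, 0, 0, 0.5, 0, 0, 50], [0, 0, 0, 0.5, 0, 0, 50], [0, 0, 0, 0, 0, 0, 50]])

```text
time_s: 13.92
tcp_pos: [558.8, 54.5, -17.6]
tcp_rot: [[-0.118, 0.993, 0.0], [0.993, 0.118, -0.001], [-0.001, 0.0, -1.0]]
ft_force: [1.5, -5.0, 1.4]
grip_width: 50.0
grasp_force: 2.6
```

jog_arm(motion=[[0, 0, 0, 0.5, 0, 0, 50], [0, 0, 0, 0.5, 0, 0, 50], [0, 0, 0, 0, 0, 0, 50]])

```text
time_s: 14.3
tcp_pos: [558.8, 54.9, -17.6]
tcp_rot: [[-0.118, 0.993, 0.0], [0.993, 0.118, -0.001], [-0.001, 0.0, -1.0]]
ft_force: [1.0, -6.1, 1.5]
grip_width: 50.1
grasp_force: 3.1
```

The force has risen to 6 N, so the panel is pressing on the box. I'll back off and check.

jog_arm(motion=[[0, 0, 0, -5, 0, 0, 50], [0, 0, 0, -20, 0, 0, 50], [0, 0, 0, -40, 0, 0, 50], [0, 0, 0, -60, 0, -40, 50], [0, 0, 0, -40, 0, -40, 50], [0, 0, 0, 0, 0, -50, 50], [0, 0, 0, 0, 0, 0, 50], [0, 0, 0, 0, 0, 0, 50]])

```text
time_s: 15.3
tcp_pos: [576.6, -99.5, 106.5]
tcp_rot: [[-0.119, 0.993, -0.001], [0.993, 0.119, 0.001], [0.001, -0.001, -1.0]]
ft_force: [-0.3, 0.4, -0.3]
grip_width: 49.6
grasp_force: 0.0
```

```bash
python3 b.py
```

```text
tcp [576.6 -99.5 106.5] [-0.3  0.4 -0.3] 15.3
top edge c [548.4 144.6] wh [89.  12.2] ang 6.7 z 99.9 n 371 [[503.0, 145.0], [505.0, 133.0], [593.0, 144.0], [592.0, 156.0]]
foot c [553.8 100.7] wh [89.2 69.7] ang 6.7 z 16.1 n 1634 [[505.0, 130.0], [514.0, 61.0], [602.0, 71.0], [594.0, 141.0]]
side top edge c [547.6 143.2] wh [91.2 13.1] ang 7.8 z 100.6 n 295 [[502.0, 144.0], [503.0, 131.0], [594.0, 143.0], [592.0, 156.0]]
side foot c [551.6 105.9] wh [93.2 83.7] ang 5.5 z 16.6 n 1817 [[501.0, 143.0], [509.0, 60.0], [602.0, 69.0], [594.0, 152.0]]
plane n [-0.1  1.   0. ] c [543.3 138.9  58.3]
boxes b range [ 84.4 206.5]
panel top a,b [[517.8  72.6]
 [605.2  84.5]]
```

View pics/t_end.png

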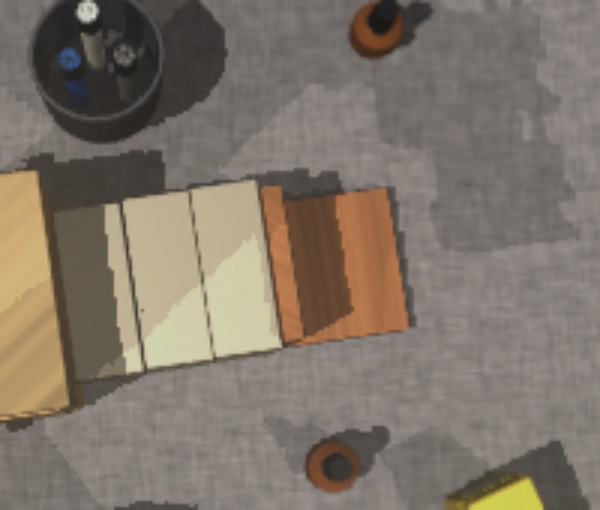

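The bookend stands flat against slidebox3, with the contact line at crop (272,265) and both at about 6.7° yaw. It is centred within 2–3 mm, the bottles and cup look where they were, and the arm is clear. I'll hand it in.

```bash
python3 -c "
from station import robot
print(robot.finish_job())"
```

```text
the job is handed in; nothing more can be done
None
```

The bookend stands upright on its foot, flat and square against the end slide box and in line with the row, and the job is handed in; the judge's verdict was not shown.

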